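# Refit the washed hob knob and hold it pressed in

## Robot

A 6-joint arm with a two-finger parallel gripper is mounted at the origin on the work surface. World frame = base frame: x ahead of the robot, y to its left, z up, the work surface at z = 0. Lengths are in m, angles in rad, forces in N, time in s.
With the tool pointing down it reaches from about 0.25 to 0.725 m from the base axis. Payload 4 kg.
Tool frame: the origin (TCP) lies at the very end of the fingers, on their centre line; the grasp point (between the pads) lies 19 mm behind it; x points along the fingers, z is the direction in which the jaws open and shut, and the axes are right-handed (so a half turn about x gives the same grasp; the last joint's range is limited). The gripper opens to 85 mm and grips with 20 to 120 N. Pads are 22 mm wide; open, the fingers measure 114 mm over their backs; the gripper's body (76 mm by 85 mm) begins 54 mm behind the grasp point. The pads swing forward as they close: fully open they stand 13 mm farther back than shut.
Start: joints at [1.162, 0.241, 0.005, 1.335, 0, 1.571], TCP at [0.199, 0.459, 0.231] pointing down, gripper open.
Joint ranges: [-2.72, 2.72], [-1.05, 1.87], [-1.09, 1.28], [-1.99, 2.15], [-1.42, 1.44], [-3.14, 3.14]. Speed limits (rad/s): [2.79, 2.79, 3.14, 3.14, 3.14, 3.14].

## Interface

Orientations are given as a unit quaternion [x, y, z, w].
In Python, from workcell import bot gives the robot as it stands.
- The arm moves only by the tool step_arm, never from a script. Its argument "series" is a list of rows, each an object of numbers: "x", "y", "z": the shift along the world's x, y, z in cm; "twist": the turn about the world's z in degrees; "jaw": the finger opening in cm, from 0 to 8.54. In form: [{"x": .., "y": .., "z": .., "twist": .., "jaw": ..}, ...]. A call has 1 to 10 rows; each row is the pose to reach, as a shift and turn from the pose measured when the call began; what a row does not reach only later rows make up. A row lasts 1/12 s, in which the tool goes at most 41.7 mm and 7.16 degrees, less where a joint would pass 70% of its speed; a pose out of reach is approached as far as the arm can. A call with a gripper value outside its range is refused whole. The fingers move at their own pace and stop on an object; the grip force is fixed at half the most. Time passes only in rows, so rows that repeat a pose let the fingers close. It gives the time, the measured TCP pose, the force and the opening at its end, in the units of the state.
- bot.get_obs(): the state, without advancing time (a new reading comes with each control period).
- bot.camera(name): name is "scene" or "side" or "wrist"; returns (picture, depth): 384x512x3 uint8, red, green, blue; 384x512 float32, m along the optical axis (not along the pixel's ray), 0 where there is no reading.
- bot.camera_info(name): a dict with "camera_matrix" (3x3 intrinsics, pixels), "D" ([k1, k2, p1, p2, k3] as OpenCV has them; the pictures are not rectified), "R" (3x3) and "t" (3): a world point X has camera coordinates R X + t; the wrist camera has in their place "mount" (4x4, takes a point from camera to tool coordinates, whose origin is the TCP and whose axes are the tool frame's). Camera axes: x right, y down, z forward; pixel columns grow to the right and rows downward; lengths in m; the calibration is good to about 2 mm. A picture is of the moment at which its call begins: read the wrist's pose just before it. camera_info takes no time and is no camera call.
- bot.job_done(): hands the job in, once; it reports no verdict.
The state is a dict: "clock": time; "joint_pos": joint angles; "joint_vel": joint speeds; "tau": joint torques, N m; "eef_pos": TCP position; "tool_rot": TCP orientation; "ft_force": force on the tool from outside, world axes, zero at the start; "ft_torque": the same for the moment, N m; "grip_width": finger opening in m.
Only numpy, scipy, OpenCV 4.12 (cv2) and the standard library are available. Lean on these libraries where they do the work, as an engineer would, in place of code of your own. Each camera call takes 0.05 s, during which the arm holds its last target.

## Task

The table-top gas hob has been degreased and one of its two control knobs is still off: pick up the washed knob from the drying tray, turn it so that its bore matches the flat on the bare tap spindle and push it fully home. Then press the knob right down against the tap's spring, as when lighting a burner, and finish while still holding it down. Leave the other washed parts on the tray where they are.

Things in the scene. Friction and masses are not known exactly. Their poses are not given: they have to be found in the camera images.
- knob: Loose black metal knob, about 150 g, skirt down on the tray: round skirt 52 mm wide, 14 mm high; on it an upright grip bar 14 mm thick, 26 mm high (40 mm in all). The bar runs along the knob's x over the full 52 mm; at the +x end a nose 8 mm wide, the pointer, reaches 32 mm from the axis, and a thin pale line marks that half. Origin: centre of the underside, z up, x to the pointer.
- knob_bore (a point): Centre of the closed end of the knob's D-shaped bore, which opens in the underside: on the knob's axis, 14 mm above the underside; axes as the knob's. The bore is 14 mm deep, round radius 6.6 mm, its flat on the pointer (+x) side, 2.8 mm from the axis.
- knob_pointer (a point): Tip of the knob's pointer nose at the top of the bar: 32 mm along x from the knob's axis, 40 mm above its underside.
- spindle_tip (a point): Centre of the tip of the bare tap spindle, an upright D-shaft, round radius 6 mm, one flat 2.5 mm from the axis, 22 mm out of the hob's top; the last 2 mm taper in (1.2 mm, at the flat 0.4 mm). z up, x out of the flat; it moves down with the spindle. The knob fits, 0.6 mm loose (0.3 at the flat), with its pointer (x) over the flat; home, the bore's end rests on the tip, the underside 8 mm above the hob's top.
- spindle (a joint): How far the spindle is pressed down: 0 at rest, 0.005 m fully in, at a stop. It springs back when let go; it starts to move at about 5 N and is fully in at about 8.5 N.
- spindle_turn (a joint): Angle of the spindle (rad), 0 at off, where the flat looks to the back of the hob (+x of the hob), growing anticlockwise from above. It stands between 0 and 0.6 at the start and turns easily (0.01 N m). It need not be turned.
- hob: Stainless gas hob, fixed, 460 mm deep (x), 320 mm wide (y), top 90 mm above the bench. Origin: centre of its underside, on the bench; x points to its back. Two control positions on its top near the front, at x = -178 mm, y = +65 and -65 mm: one has its knob, the other is the bare spindle. From x = -125 mm back a pan support stands 33 mm above the top.
- fitted_knob: The hob's other knob, same shape as the loose one, already fitted, fixed; its underside is 8 mm above the hob's top. Origin: on its axis at the level of the hob's top. It sits at either of the two positions, 130 mm from the bare spindle.
- tray: Shallow aluminium drying tray, fixed, 400 x 220 mm, rim 14 mm high, floor 4 mm thick. Origin: centre of its underside, on the bench; x along its length.
- burner_cap: Loose black burner cap on the tray, flat disc 62 mm in diameter, 10 mm high. Origin: centre of its underside. Leave.
- burner_crown: Loose aluminium burner ring on the tray, 66 mm outside, 40 mm inside, 18 mm high. Origin: centre of its underside. Leave.

How it is judged:
By the outcome, as a careful person would: the job done as asked, in the order asked, and still so for the second after the job is handed in, while the arm keeps its last pose, push and grip.
It also fails if it takes over 40 s, if anything falls off the work surface, if the arm or the gripper's body presses on something with over 40 N, if the wrist force passes 120 N, or if a joint passes its speed limit or range.

## Working session

There is one attempt and no reset: what is moved stays moved. The work goes in short steps, Python scripts to look and compute and a tool call to move; the robot and the scene stay as the last step left them, time stands still between calls to the robot, and variables do not carry over. Pictures are saved under pics/ and viewed, and the job is handed in when it is done.

Besides the shell and the picture viewer there is one more tool, called after ">>>" as a command line: name --argument value ..., lists and objects as JSON in quotes. step_arm: Moves the arm, as the interface text tells. Its arguments: {"type":"object","properties":{"series":{"type":"array","items":{"type":"object","properties":{"x":{"type":"number"},"y":{"type":"number"},"z":{"type":"number"},"twist":{"type":"number"},"jaw":{"type":"number"}}}}},"required":["series"]}

```bash
mkdir -p pics; ls; python3 - <<'E'
from workcell import bot
import cv2,numpy as np
o=bot.get_obs()
for k in o: print(k,np.round(o[k],4))
for n in ["scene","side","wrist"]:
    im,d=bot.camera(n); cv2.imwrite(f"pics/{n}0.png",im[:,:,::-1]); np.savez(f"{n}0.npz",im=im,d=d)
    print(n,{k:np.round(v,4).tolist() for k,v in bot.camera_info(n).items()})
E
```

```text
pics
clock 0.0
joint_pos [1.162  0.2414 0.0037 1.3352 0.     1.5708]
joint_vel [ 0.0004 -0.0003  0.0006  0.0003 -0.0008 -0.0005]
tau [ 1.10000e-03 -3.72317e+01  2.52408e+01  1.69000e-02  1.00000e-04
 -0.00000e+00]
eef_pos [0.1985 0.4582 0.2304]
tool_rot [-0.3885  0.5917  0.3877  0.5905]
ft_force [-0.4452  0.2742 -0.2622]
ft_torque [ 0.0459 -0.035  -0.0138]
grip_width 0.0853
scene {'camera_matrix': [[403.1617, 0.0, 258.0367], [0.0, 403.1617, 193.6339], [0.0, 0.0, 1.0]], 'D': [-0.1403, 0.0, 0.0, 0.0, 0.0], 'R': [[-0.5524, 0.8336, 0.0007], [0.6148, 0.4079, -0.675], [-0.563, -0.3724, -0.7378]], 't': [0.3726, -0.2744, 1.4737]}
side {'camera_matrix': [[383.4059, 0.0, 254.8264], [0.0, 383.4059, 194.0075], [0.0, 0.0, 1.0]], 'D': [-0.0539, 0.0, 0.0, 0.0, 0.0], 'R': [[-0.9915, -0.1287, -0.0183], [-0.0582, 0.5654, -0.8228], [0.1162, -0.8147, -0.5681]], 't': [0.5829, 0.1464, 0.7879]}
wrist {'camera_matrix': [[301.2899, 0.0, 254.4825], [0.0, 301.2899, 193.7879], [0.0, 0.0, 1.0]], 'D': [-0.0716, 0.0, 0.0, 0.0, 0.0], 'mount': [[0.0002, -0.2816, 0.9595, -0.1412], [0.0005, -0.9595, -0.2816, 0.0713], [1.0, 0.0006, -0.0001, -0.0007], [0.0, 0.0, 0.0, 1.0]]}
```

View pics/scene0.png

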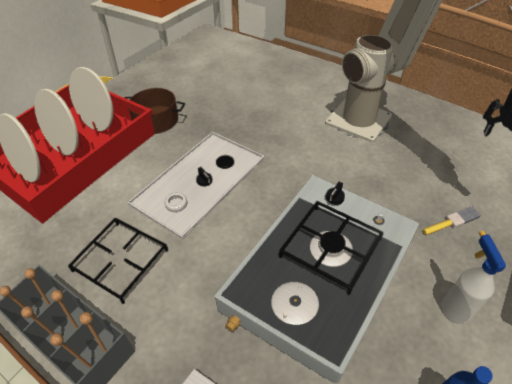

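View pics/side0.png

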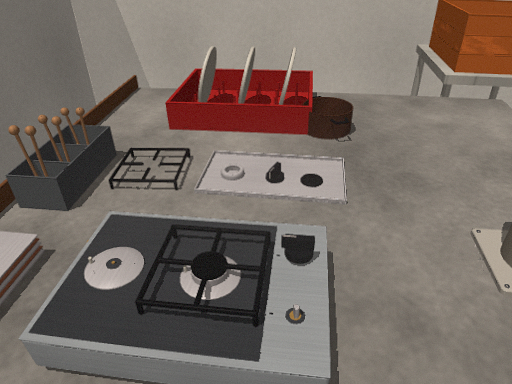

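View pics/wrist0.png

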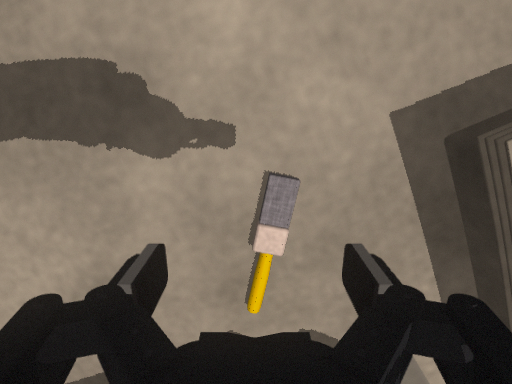

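The scene view shows the knob at about (204,177) on the tray, the fitted knob at (336,193) and the bare spindle at (378,219). In the side view the same three are at (275,174), (298,247) and (295,312). I'll localise them roughly, then go closer with the wrist camera.

```bash
cat > h.py <<'E'
import numpy as np,cv2
from scipy.spatial.transform import Rotation as Ro
from workcell import bot
def cam(n,obs=None):
    i=bot.camera_info(n);K=np.array(i["camera_matrix"]);D=np.array(i["D"])
    if n!="wrist": return K,D,np.array(i["R"]),np.array(i["t"])
    M=np.array(i["mount"]);T=np.eye(4);T[:3,:3]=Ro.from_quat(obs["tool_rot"]).as_matrix();T[:3,3]=obs["eef_pos"]
    W=np.linalg.inv(T@M);return K,D,W[:3,:3],W[:3,3]
def ray(c,p):
    K,D,R,t=c;u=cv2.undistortPoints(np.array(p,float).reshape(-1,1,2),K,D)[:,0]
    d=np.c_[u,np.ones(len(u))]@R; return -R.T@t,d
def onz(c,p,z):
    o,d=ray(c,p);return o+d*((z-o[2])/d[:,2])[:,None]
def dep(c,p,z):
    o,d=ray(c,p);return o+d*np.asarray(z).reshape(-1,1)
def tri(cs,ps):
    A=np.zeros((3,3));b=np.zeros(3);L=[]
    for c,p in zip(cs,ps):
        o,d=ray(c,p);d=d[0]/np.linalg.norm(d[0]);P=np.eye(3)-np.outer(d,d);A+=P;b+=P@o;L.append((o,P))
    x=np.linalg.solve(A,b);return x,[float(np.linalg.norm(P@(x-o))) for o,P in L]
def proj(c,X):
    K,D,R,t=c;return cv2.projectPoints(np.array(X,float).reshape(-1,3),cv2.Rodrigues(R)[0],t,K,D)[0][:,0]
def shot(n,tag):
    o=bot.get_obs();im,d=bot.camera(n);cv2.imwrite(f"pics/{tag}.png",im[:,:,::-1]);np.savez(tag+".npz",im=im,d=d,pos=o["eef_pos"],rot=o["tool_rot"])
    return o,im,d
def load(n,tag):
    f=np.load(tag+".npz");c=cam(n,dict(tool_rot=f["rot"],eef_pos=f["pos"]) if "pos" in f else None);return c,f["im"],f["d"]
E
python3 - <<'E'
from h import *
for n,pts in [("scene",dict(knob=(204,177),fit=(336,193),spin=(378,219),cap=(225,161),crown=(176,202))),("side",dict(knob=(275,174),fit=(298,247),spin=(295,312),cap=(312,180),crown=(232,172)))]:
    c,im,d=load(n,n+"0")
    for k,p in pts.items(): print(n,k,dep(c,[p],d[p[1],p[0]]).round(3))
a=[];
for n,bx in [("scene",(170,145,250,215)),("scene",(315,170,400,235)),("side",(260,155,330,195)),("side",(260,225,340,330))]:
    _,im,_=load(n,n+"0");x0,y0,x1,y1=bx
    a.append(cv2.resize(im[y0:y1,x0:x1,::-1],(400,300),interpolation=cv2.INTER_CUBIC))
cv2.imwrite("pics/z0.png",np.vstack([np.hstack(a[:2]),np.hstack(a[2:])]))
E
```

```text
scene knob [[ 0.578 -0.261  0.037]]
scene fit [[0.503 0.13  0.132]]
scene spin [[0.492 0.252 0.097]]
scene cap [[ 0.468 -0.265  0.015]]
scene crown [[ 0.685 -0.285  0.008]]
side knob [[ 0.566 -0.261  0.025]]
side fit [[0.492 0.132 0.121]]
side spin [[0.491 0.261 0.107]]
side cap [[ 0.464 -0.261  0.012]]
side crown [[ 0.693 -0.295  0.004]]
```

View pics/z0.png

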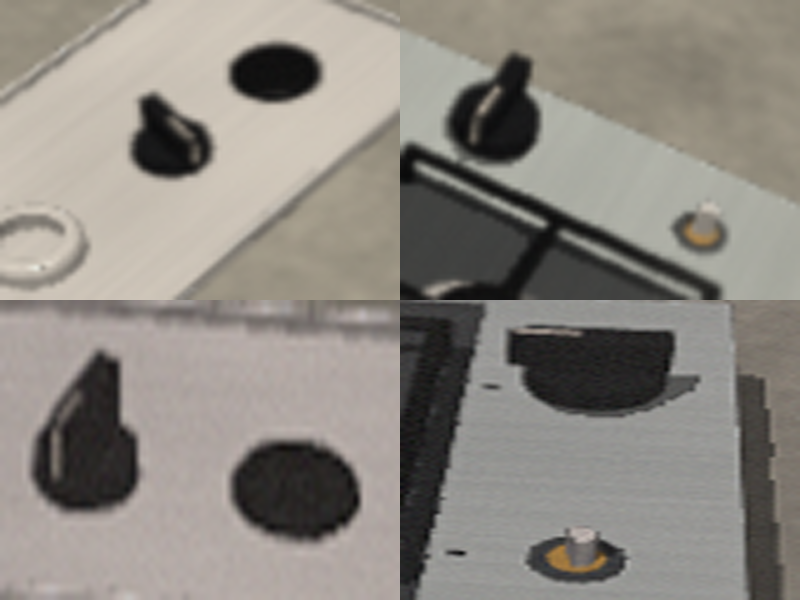

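```bash
python3 - <<'E'
from h import *
o=bot.get_obs();R=Ro.from_quat(o["tool_rot"]).as_matrix();print(R.round(3))
c=cam("wrist",o);print(-c[2].T@c[3])
# candidate: where TCP to be with spindle (0.491,0.26,0.11)
for z in (.15,.18):
  for a in range(0,1):
    o2=dict(o)
    for dx,dy in [(0,0),(0.03,0.0),(0,-.03),(-.03,0)]:
        o2["eef_pos"]=np.array([.491+dx,.26+dy,z]);print(z,dx,dy,proj(cam("wrist",o2),[.491,.26,.112]))
E
```

```text
[[-0.001 -0.918  0.397]
 [-0.002  0.397  0.918]
 [-1.    -0.    -0.002]]
[0.13295949 0.48631104 0.37180186]
0.15 0 0 [[255.60824595 221.93960836]]
0.15 0.03 0.0 [[236.19381897 179.94271576]]
0.15 0 -0.03 [[299.53323841 204.217818  ]]
0.15 -0.03 0 [[273.45535363 260.46893602]]
0.18 0 0 [[255.53918371 206.75675334]]
0.18 0.03 0.0 [[238.74809764 169.87873204]]
0.18 0 -0.03 [[293.66528425 191.14839914]]
0.18 -0.03 0 [[271.17062663 241.06300021]]
```

>>> step_arm --series '[{"x": 3,"y": -2.1,"z": -0.4},{"x": 6,"y": -4.2,"z": -0.8},{"x": 9,"y": -6.3,"z": -1.2},{"x": 12,"y": -8.4,"z": -1.6},{"x": 15,"y": -10.5,"z": -2},{"x": 18,"y": -12.6,"z": -2.4},{"x": 21,"y": -14.7,"z": -2.8},{"x": 24,"y": -16.8,"z": -3.2},{"x": 27,"y": -18.9,"z": -3.6},{"x": 30,"y": -21,"z": -4}]'

```text
$.series[0]: bad value
```

```bash
python3 - <<'E'
from h import *
o,im,d=shot("wrist","w1");print(o["clock"],o["eef_pos"],o["joint_pos"],o["joint_vel"].round(3) if hasattr(o["joint_vel"],'round') else o["joint_vel"])
E
```

```text
0.15 [0.19855366 0.45835292 0.23059665] [ 1.16202365e+00  2.41277485e-01  4.02828712e-03  1.33521732e+00
 -2.30847603e-05  1.57078751e+00] [-0.    -0.001  0.003 -0.     0.    -0.   ]
```

View pics/w1.png

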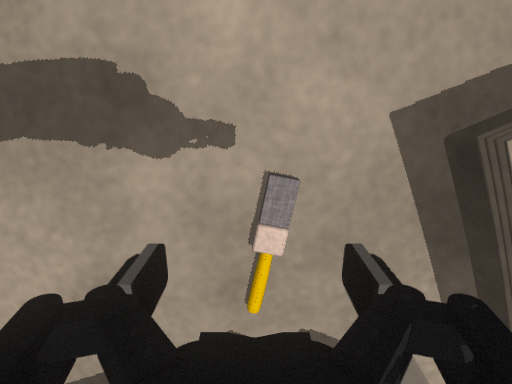

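The call was refused (picture unchanged: still the brush on the bench). Every row evidently needs all five fields.

>>> step_arm --series '[{"x": 3,"y": -2.1,"z": -0.4,"twist": 0,"jaw": 8.5},{"x": 6,"y": -4.2,"z": -0.8,"twist": 0,"jaw": 8.5},{"x": 9,"y": -6.3,"z": -1.2,"twist": 0,"jaw": 8.5},{"x": 12,"y": -8.4,"z": -1.6,"twist": 0,"jaw": 8.5},{"x": 15,"y": -10.5,"z": -2,"twist": 0,"jaw": 8.5},{"x": 18,"y": -12.6,"z": -2.4,"twist": 0,"jaw": 8.5},{"x": 21,"y": -14.7,"z": -2.8,"twist": 0,"jaw": 8.5},{"x": 24,"y": -16.8,"z": -3.2,"twist": 0,"jaw": 8.5},{"x": 27,"y": -18.9,"z": -3.6,"twist": 0,"jaw": 8.5},{"x": 30,"y": -21,"z": -4,"twist": 0,"jaw": 8.5}]'

```text
clock: 1.03
eef_pos: [0.4998, 0.247, 0.1904]
tool_rot: [-0.388, 0.592, 0.388, 0.591]
ft_force: [-0.9, 1.0, 0.1]
grip_width: 0.0851
```

```bash
python3 - <<'E'
from h import *
o,im,d=shot("wrist","w1a");print(o["clock"],o["eef_pos"],o["joint_pos"],o["joint_vel"])
E
```

```text
1.0333 [0.49977672 0.24704143 0.19036198] [ 4.59500848e-01  3.75133695e-01  8.46620326e-02  1.28165484e+00
 -7.72868056e-04  8.68483067e-01] [-0.7057561   0.4236755   0.49255295  0.06088197  0.00325938 -0.70301767]
```

View pics/w1a.png

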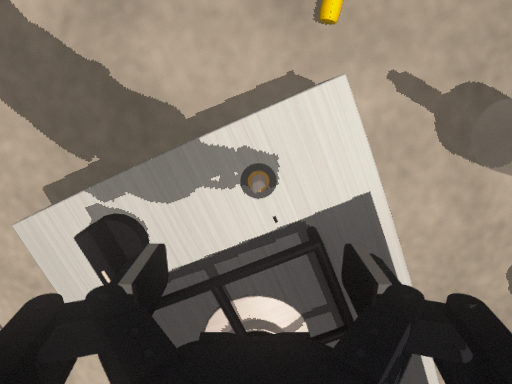

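>>> step_arm --series '[{"x": 1,"y": 0.7,"z": -2,"twist": 7,"jaw": 8.5},{"x": 2,"y": 1.3,"z": -4,"twist": 14,"jaw": 8.5},{"x": 2,"y": 1.3,"z": -4,"twist": 20,"jaw": 8.5},{"x": 2,"y": 1.3,"z": -4,"twist": 20,"jaw": 8.5},{"x": 2,"y": 1.3,"z": -4,"twist": 20,"jaw": 8.5}]'

```text
clock: 1.5
eef_pos: [0.5246, 0.2559, 0.1488]
tool_rot: [-0.484, 0.517, 0.481, 0.517]
ft_force: [-1.3, -0.3, -0.1]
grip_width: 0.0849
```

```bash
python3 - <<'E'
from h import *
o,im,d=shot("wrist","w2");print(o["clock"],o["eef_pos"],o["joint_vel"].round(3))
p=proj(cam("wrist",o),[.491,.26,.112])[0].astype(int);print(p)
x,y=p
big=cv2.resize(im[y-45:y+45,x-60:x+60,::-1],(800,600),interpolation=cv2.INTER_CUBIC);cv2.imwrite("pics/w2z.png",cv2.convertScaleAbs(big,alpha=1.5))
E
```

```text
1.5 [0.52459111 0.25590311 0.14881308] [ 0.005 -0.023  0.011  0.001 -0.002  0.002]
[258 170]
```

View pics/w2.png

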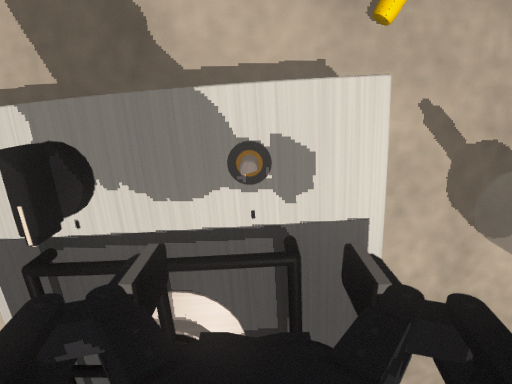

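View pics/w2z.png

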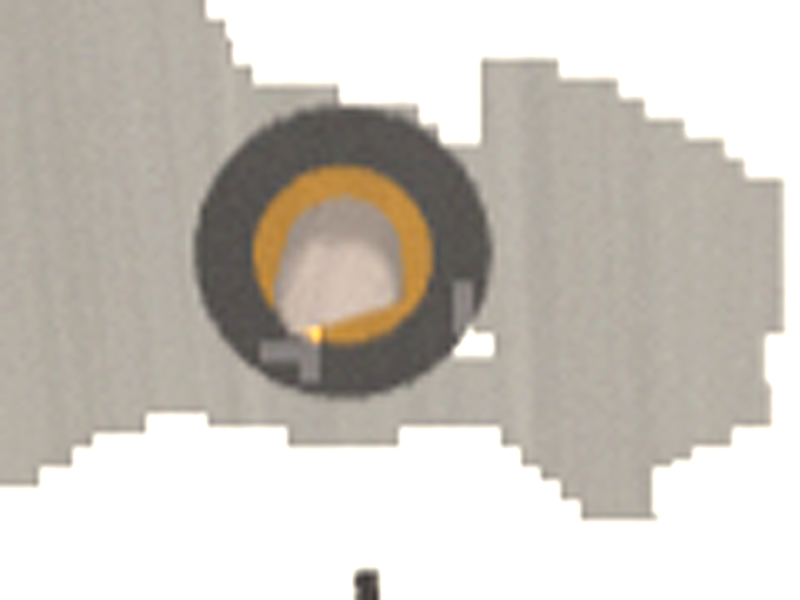

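>>> step_arm --series '[{"x": 0.5,"y": 2,"z": -0.8,"twist": 0,"jaw": 8.5},{"x": 1,"y": 3.5,"z": -1.5,"twist": 0,"jaw": 8.5},{"x": 1,"y": 3.5,"z": -1.5,"twist": 0,"jaw": 8.5},{"x": 1,"y": 3.5,"z": -1.5,"twist": 0,"jaw": 8.5}]'

```text
clock: 1.88
eef_pos: [0.5345, 0.2917, 0.1349]
tool_rot: [-0.485, 0.516, 0.481, 0.517]
ft_force: [0.2, -0.7, 0.5]
grip_width: 0.0855
```

```bash
python3 - <<'E'
from h import *
o,im,d=shot("wrist","w3");print(o["clock"],o["eef_pos"],o["joint_vel"].round(3))
p=proj(cam("wrist",o),[.491,.263,.112])[0].astype(int);print(p)
x,y=p
big=cv2.resize(im[y-30:y+30,x-40:x+40,::-1],(800,600),interpolation=cv2.INTER_CUBIC);cv2.imwrite("pics/w3z.png",cv2.convertScaleAbs(big,alpha=1.3))
c,im,d=load("wrist","w2");p=proj(c,[.491,.263,.112])[0].astype(int);print(p)
x,y=p
big=cv2.resize(im[y-30:y+30,x-40:x+40,::-1],(800,600),interpolation=cv2.INTER_CUBIC);cv2.imwrite("pics/w2y.png",cv2.convertScaleAbs(big,alpha=1.3))
E
```

```text
1.8833 [0.53447733 0.29168687 0.13491908] [-0.017 -0.016 -0.011  0.006 -0.003 -0.01 ]
[198 162]
[263 170]
```

View pics/w3z.png

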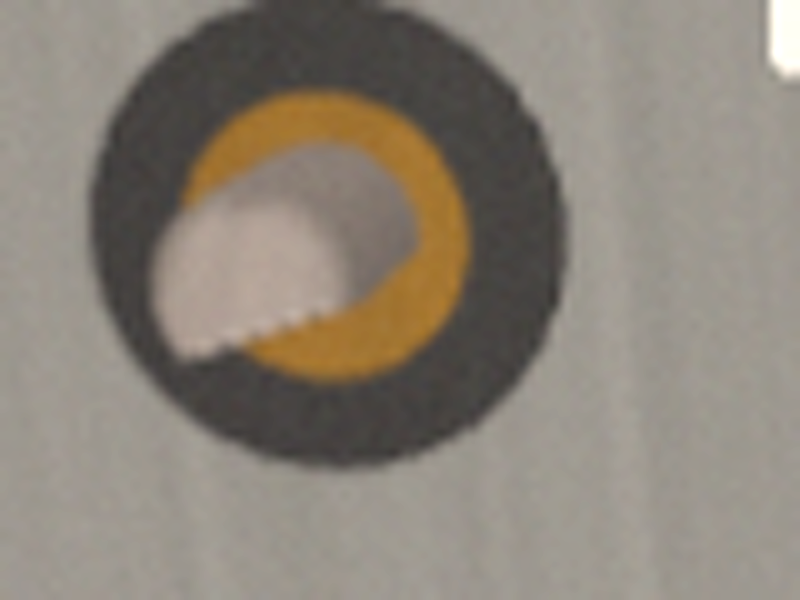

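View pics/w2y.png

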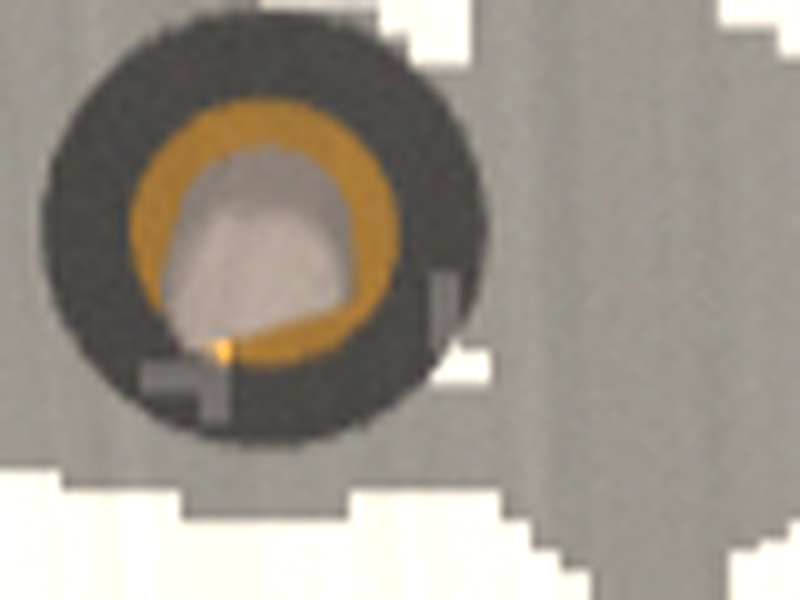

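```bash
cat > sp.py <<'E'
from h import *
cs=[];ds=[];bs=[];F=[]
flat={"w2":((263-40,170-30),(200,347),(345,302)),"w3":((198-40,162-30),(190,357),(340,303))}
for t in ("w2","w3"):
    c,im,d=load("wrist",t);cs.append(c);(x0,y0),p,q=flat[t]
    S=6;cr=cv2.resize(im[y0-5:y0+65,x0-5:x0+85],None,fx=S,fy=S,interpolation=cv2.INTER_CUBIC).astype(int)
    tp=lambda u:(np.array(u,float)+.5)/S-.5+[x0-5,y0-5]
    g=cr.sum(2)
    dark=(g<300).astype(np.uint8)
    n,l,s,_=cv2.connectedComponentsWithStats(dark);k=1+np.argmax(s[1:,4]);m=(l==k).astype(np.uint8)
    cn=max(cv2.findContours(m,cv2.RETR_EXTERNAL,cv2.CHAIN_APPROX_NONE)[0],key=len)
    e=cv2.fitEllipseDirect(cv2.convexHull(cn));ds.append(tp(e[0]))
    br=((cr[...,0]-cr[...,2])>60).astype(np.uint8)
    cn=max(cv2.findContours(br,cv2.RETR_EXTERNAL,cv2.CHAIN_APPROX_NONE)[0],key=len)
    e2=cv2.fitEllipseDirect(cv2.convexHull(cn));bs.append(tp(e2[0]))
    print(t,tp(e[0]),np.array(e[1])/S,tp(e2[0]),np.array(e2[1])/S)
    F.append([(np.array(u)+.5)/10-.5+[x0,y0] for u in (p,q)])
print("dark",tri(cs,ds));print("brass",tri(cs,bs))
for i in (0,1): print("flat end",tri(cs,[F[0][i],F[1][i]]))
for c,f,b,dd in zip(cs,F,bs,ds):
    P=onz(c,f,.112);v=P[1]-P[0];n=np.array([-v[1],v[0]]);n=n/np.linalg.norm(n);n*=np.sign(n[0])
    print("n deg",np.degrees(np.arctan2(n[1],n[0])),"edge len",np.linalg.norm(v)*1e3,"axis from edge mid - 2.1n",(P.mean(0)[:2]-.0021*n).round(4),"collar@.09",onz(c,[b,dd],.091).round(4)[:,:2].tolist())
E
python3 sp.py
```

```text
w2 [248.97388713 162.27755483] [45.02164714 45.08246867] [248.92268626 162.92815653] [26.22323354 26.37156169]
w3 [190.31438446 154.59955088] [47.49254354 49.64554342] [190.06247965 155.05139414] [27.30307261 28.93101756]
dark (array([0.48979127, 0.25363543, 0.08910826]), [6.018038543372613e-07, 6.018038543805284e-07])
brass (array([0.49001223, 0.25361093, 0.08991548]), [7.016399854614971e-05, 7.01639985460748e-05])
flat end (array([0.49305334, 0.24992474, 0.11058176]), [0.00012684819342516205, 0.00012684819342511597])
flat end (array([0.49055621, 0.25894806, 0.11149074]), [1.664077705277874e-05, 1.6640777052842908e-05])
n deg 13.700410968968546 edge len 9.184920302624866 axis from edge mid - 2.1n [0.4895 0.254 ] collar@.09 [[0.4899, 0.2536], [0.4894, 0.2537]]
n deg 15.49859100842187 edge len 9.09615157589802 axis from edge mid - 2.1n [0.4897 0.2541] collar@.09 [[0.4898, 0.2539], [0.4895, 0.2541]]
```

Spindle axis is at about (0.4897, 0.2539), and the flat faces 14.6° in the world; the views agree (13.7°/15.5°, tip height 0.111). Next, over to the tray.

>>> step_arm --series '[{"x": 0.5,"y": -3,"z": 2.5,"twist": 0,"jaw": 8.5},{"x": 1,"y": -7,"z": 4,"twist": 0,"jaw": 8.5},{"x": 1.5,"y": -11,"z": 4.5,"twist": 0,"jaw": 8.5},{"x": 2,"y": -15,"z": 4.5,"twist": 0,"jaw": 8.5},{"x": 2.5,"y": -19,"z": 4.5,"twist": 0,"jaw": 8.5},{"x": 3,"y": -23,"z": 4.5,"twist": 0,"jaw": 8.5},{"x": 3.5,"y": -27,"z": 4.5,"twist": 0,"jaw": 8.5},{"x": 4,"y": -31,"z": 4.5,"twist": 0,"jaw": 8.5},{"x": 4.5,"y": -35,"z": 4.5,"twist": 0,"jaw": 8.5},{"x": 5,"y": -39,"z": 4.5,"twist": 0,"jaw": 8.5}]'

```text
clock: 2.77
eef_pos: [0.5839, -0.1015, 0.1816]
tool_rot: [-0.485, 0.517, 0.479, 0.518]
ft_force: [0.4, 0.4, 0.7]
grip_width: 0.085
```

>>> step_arm --series '[{"x": 0.4,"y": -4,"z": 0,"twist": 0,"jaw": 8.5},{"x": 0.8,"y": -8,"z": -2,"twist": 0,"jaw": 8.5},{"x": 1,"y": -12,"z": -4,"twist": 0,"jaw": 8.5},{"x": 1,"y": -15,"z": -5,"twist": 0,"jaw": 8.5},{"x": 1,"y": -15,"z": -5,"twist": 0,"jaw": 8.5},{"x": 1,"y": -15,"z": -5,"twist": 0,"jaw": 8.5}]'

```text
clock: 3.27
eef_pos: [0.592, -0.2539, 0.1308]
tool_rot: [-0.483, 0.518, 0.479, 0.519]
ft_force: [0.2, -0.1, 0.7]
grip_width: 0.0847
```

```bash
python3 - <<'E'
from h import *
o,im,d=shot("wrist","k1");print(o["clock"],o["eef_pos"],o["joint_pos"],o["joint_vel"].round(3))
E
```

```text
3.2667 [ 0.59204721 -0.25391869  0.13084658] [-4.04574877e-01  5.76465194e-01  2.48401817e-01  1.23725862e+00
 -1.23043073e-03 -3.28875374e-01] [ 0.057 -0.035  0.006  0.008  0.014  0.004]
```

View pics/k1.png

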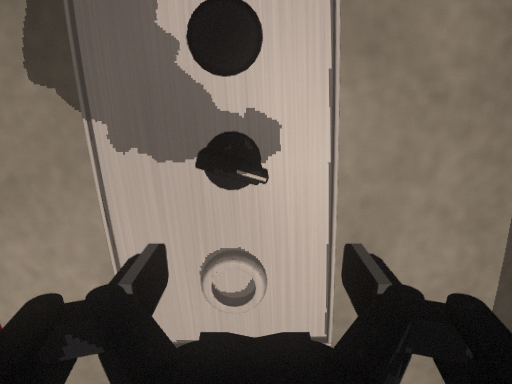

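```bash
python3 - <<'E'
from h import *
c,im,d=load("wrist","k1")
P=onz(c,[(233,160),(267,178),(198,165)],.03);print(P)
P=onz(c,[(241,172),(267,178)],.044);v=P[1]-P[0];print(P,np.degrees(np.arctan2(v[1],v[0])))
E
```

```text
[[ 0.56210656 -0.27015302  0.03      ]
 [ 0.57914475 -0.24360823  0.03      ]
 [ 0.56402605 -0.29910002  0.03      ]]
[[ 0.56947146 -0.26362973  0.044     ]
 [ 0.57572054 -0.24390407  0.044     ]] 72.42182149388928
```

>>> step_arm --series '[{"x": -0.5,"y": -0.3,"z": -0.5,"twist": 7,"jaw": 6},{"x": -1,"y": -0.6,"z": -1,"twist": 14,"jaw": 6},{"x": -1.5,"y": -0.9,"z": -1.5,"twist": 21,"jaw": 6},{"x": -2,"y": -1.2,"z": -2,"twist": 28,"jaw": 6},{"x": -2.6,"y": -1.4,"z": -2.5,"twist": 35,"jaw": 6},{"x": -2.6,"y": -1.4,"z": -3,"twist": 42,"jaw": 6},{"x": -2.6,"y": -1.4,"z": -3,"twist": 49,"jaw": 6},{"x": -2.6,"y": -1.4,"z": -3,"twist": 56,"jaw": 6},{"x": -2.6,"y": -1.4,"z": -3,"twist": 63,"jaw": 6},{"x": -2.6,"y": -1.4,"z": -3,"twist": 70,"jaw": 6}]'

```text
clock: 4.15
eef_pos: [0.5677, -0.2647, 0.1038]
tool_rot: [0.694, -0.143, -0.69, -0.147]
ft_force: [-0.7, -0.7, -0.1]
grip_width: 0.0598
```

>>> step_arm --series '[{"x": 0,"y": 0,"z": 0,"twist": 6,"jaw": 6},{"x": 0,"y": 0,"z": 0,"twist": 6,"jaw": 6},{"x": 0,"y": 0,"z": 0,"twist": 6,"jaw": 6}]'

```text
clock: 4.4
eef_pos: [0.5685, -0.2635, 0.1054]
tool_rot: [0.702, -0.107, -0.696, -0.111]
ft_force: [0.4, -0.5, 0.4]
grip_width: 0.0601
```

```bash
python3 - <<'E'
from h import *
o,im,d=shot("wrist","k2");print(o["clock"],o["eef_pos"],o["joint_pos"],o["joint_vel"].round(3))
R=Ro.from_quat(o["tool_rot"]).as_matrix();print(R.round(3),np.degrees(np.arctan2(R[1,2],R[0,2])))
x,y=proj(cam("wrist",o),[.566,-.27,.035])[0].astype(int);print(x,y)
x0=x-60;y0=max(0,y-45);big=cv2.resize(im[y0:y0+90,x0:x0+120,::-1],(800,600),interpolation=cv2.INTER_CUBIC);cv2.imwrite("pics/k2z.png",cv2.convertScaleAbs(big,alpha=2));print(x0,y0)
E
```

```text
4.4 [ 0.56851567 -0.26346215  0.10544921] [-0.43751699  0.55913313  0.14949952  1.15445701  0.0073464  -1.69812271] [-0.009  0.011 -0.002 -0.002 -0.002  0.001]
[[ 0.009 -0.305 -0.952]
 [ 0.004 -0.952  0.305]
 [-1.    -0.006 -0.008]] 162.22740043331066
255 197
195 152
```

View pics/k2.png

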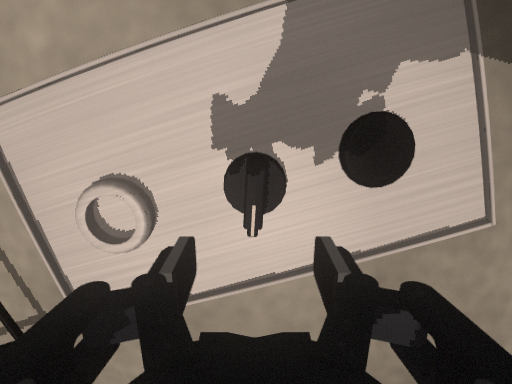

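View pics/k2z.png

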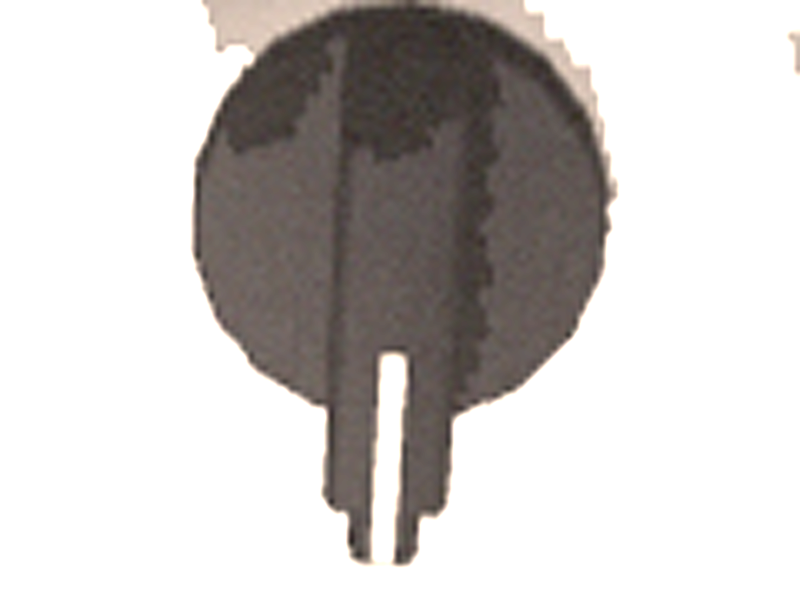

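```bash
python3 - <<'E'
from h import *
c1,im1,_=load("wrist","k1");c,im,d=load("wrist","k2")
def peaks(im,x0,y0,w,h):
    S=8;cr=cv2.resize(im[y0:y0+h,x0:x0+w],None,fx=S,fy=S,interpolation=cv2.INTER_CUBIC).astype(float).sum(2);return cr,S
f=lambda u:(np.array(u,float)+.5)/(800/120)-.5+[195,152]
L=f([(393,357),(384,560)]);tip=f((384,562))
print("tri tip",tri([c1,c],[(267.5,178.5),tip]),d[int(L[0,1]),int(L[0,0])],)
print("depth z",dep(c,[f((390,300))],d[tuple(np.round(f((390,300))).astype(int)[::-1])]))
P=onz(c,L,.044);v=(P[1]-P[0])[:2];v/=np.linalg.norm(v);a=np.degrees(np.arctan2(v[1],v[0]))
print("line ang",a,"ctr from tip",onz(c,[tip],.044)[0,:2]-.032*v, "line len",np.linalg.norm(P[1]-P[0]))
# bar side edges at z .044 : zoom x left 328..., right 450 near y 440
E_=onz(c,f([(328,440),(450,440),(340,50)]),.044);print("bar width",np.linalg.norm(E_[1]-E_[0]))
# skirt circle
m=(im.sum(2)<200).astype(np.uint8);n,l,s,_=cv2.connectedComponentsWithStats(m);k=l[185,240];mm=(l==k).astype(np.uint8)
cn=max(cv2.findContours(mm,cv2.RETR_EXTERNAL,cv2.CHAIN_APPROX_NONE)[0],key=len)[:,0].astype(float)
print(s[k])
for z in (.018,.011):
    Q=onz(c,cn,z)[:,:2]
    g=np.ones(len(Q),bool);
    for _ in range(6):
        A=np.c_[2*Q[g],np.ones(g.sum())];r=np.linalg.lstsq(A,(Q[g]**2).sum(1),rcond=None)[0];R=np.sqrt(r[2]+r[0]**2+r[1]**2)
        res=np.abs(np.hypot(*(Q-r[:2]).T)-R);g=res<max(.0008,np.median(res))
    print(z,r[:2],R,g.sum(),len(Q))
E
```

```text
tri tip (array([ 0.57736663, -0.24270134,  0.03759447]), [0.00034193308512924344, 0.00034193308512913057]) 0.21517864
depth z [[ 0.56711127 -0.27315732  0.04161893]]
line ang 69.80017071310007 ctr from tip [ 0.56565887 -0.27539453] line len 0.023574025523225985
bar width 0.013140518540349656
[ 224  152   63   85 3295]
0.018 [ 0.56534599 -0.27412607] 0.025636023387482235 137 275
0.011 [ 0.56596111 -0.27232795] 0.026422441553774136 137 275
```

>>> step_arm --series '[{"x": -0.3,"y": -1.1,"z": -1.5,"twist": -2.4,"jaw": 4},{"x": -0.3,"y": -1.1,"z": -4,"twist": -2.4,"jaw": 4},{"x": -0.3,"y": -1.1,"z": -6.5,"twist": -2.4,"jaw": 4},{"x": -0.3,"y": -1.1,"z": -7.5,"twist": -2.4,"jaw": 4},{"x": -0.3,"y": -1.1,"z": -7.5,"twist": -2.4,"jaw": 4},{"x": -0.3,"y": -1.1,"z": -7.5,"twist": -2.4,"jaw": 4}]'

```text
clock: 4.95
eef_pos: [0.5652, -0.2743, 0.0301]
tool_rot: [0.699, -0.122, -0.694, -0.126]
ft_force: [-1.0, 0.7, -0.4]
grip_width: 0.0401
```

```bash
python3 - <<'E'
from h import *
o,im,d=shot("wrist","k3");print(o["clock"],o["eef_pos"],o["ft_force"])
R=Ro.from_quat(o["tool_rot"]).as_matrix();print(R.round(3),np.degrees(np.arctan2(R[1,2],R[0,2])))
E
```

```text
4.95 [ 0.56519395 -0.27434927  0.03014698] [-0.98687573  0.71475721 -0.40333606]
[[ 0.008 -0.345 -0.938]
 [ 0.004 -0.938  0.346]
 [-1.    -0.007 -0.006]] 159.7870705282101
```

View pics/k3.png

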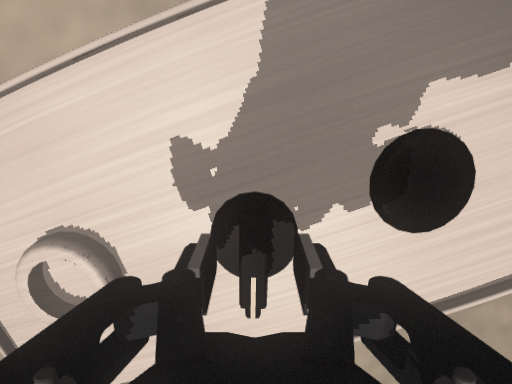

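The bar is centred between the jaws (bar at column 253, jaws at 204 and 306) and parallel to the pads. Lowering and closing.

>>> step_arm --series '[{"x": 0,"y": 0,"z": -0.5,"twist": 0,"jaw": 4},{"x": 0,"y": 0,"z": -0.95,"twist": 0,"jaw": 4},{"x": 0,"y": 0,"z": -0.95,"twist": 0,"jaw": 2.5},{"x": 0,"y": 0,"z": -0.95,"twist": 0,"jaw": 0.5},{"x": 0,"y": 0,"z": -0.95,"twist": 0,"jaw": 0.5},{"x": 0,"y": 0,"z": -0.95,"twist": 0,"jaw": 0.5},{"x": 0,"y": 0,"z": -0.95,"twist": 0,"jaw": 0.5},{"x": 0,"y": 0,"z": -0.95,"twist": 0,"jaw": 0.5}]'

```text
clock: 5.67
eef_pos: [0.5665, -0.275, 0.0223]
tool_rot: [0.7, -0.122, -0.692, -0.126]
ft_force: [-0.6, -0.7, 2.6]
grip_width: 0.0123
```

>>> step_arm --series '[{"x": 0,"y": 0,"z": 0.5,"twist": 0,"jaw": 0.5},{"x": 0,"y": 0,"z": 2,"twist": 0,"jaw": 0.5},{"x": 0,"y": 0,"z": 5,"twist": 0,"jaw": 0.5},{"x": 0,"y": 0,"z": 8,"twist": 0,"jaw": 0.5},{"x": 0,"y": 0,"z": 8,"twist": 0,"jaw": 0.5},{"x": 0,"y": 0,"z": 8,"twist": 0,"jaw": 0.5}]'

```text
clock: 6.17
eef_pos: [0.5678, -0.2757, 0.1045]
tool_rot: [0.701, -0.123, -0.691, -0.125]
ft_force: [-0.5, -0.1, -2.7]
grip_width: 0.0128
```

```bash
python3 - <<'E'
from h import *
o,im,d=shot("wrist","k4");print(o["clock"],o["eef_pos"],o["ft_force"],o["ft_torque"],o["grip_width"],o["joint_vel"].round(3))
big=cv2.resize(im[160:340,135:375,::-1],(800,600),interpolation=cv2.INTER_CUBIC);cv2.imwrite("pics/k4z.png",cv2.convertScaleAbs(big,alpha=2))
R=Ro.from_quat(o["tool_rot"]).as_matrix();print(np.degrees(np.arctan2(R[1,2],R[0,2])))
_,im,_=shot("side","s4")
E
```

```text
6.1667 [ 0.56783273 -0.27570259  0.1044654 ] [-0.46015413 -0.1042596  -2.66802353] [-0.00326465  0.01919249  0.04030922] 0.012800774803088638 [-0.     0.039 -0.065 -0.008 -0.001  0.001]
159.79563121530933
```

View pics/k4z.png

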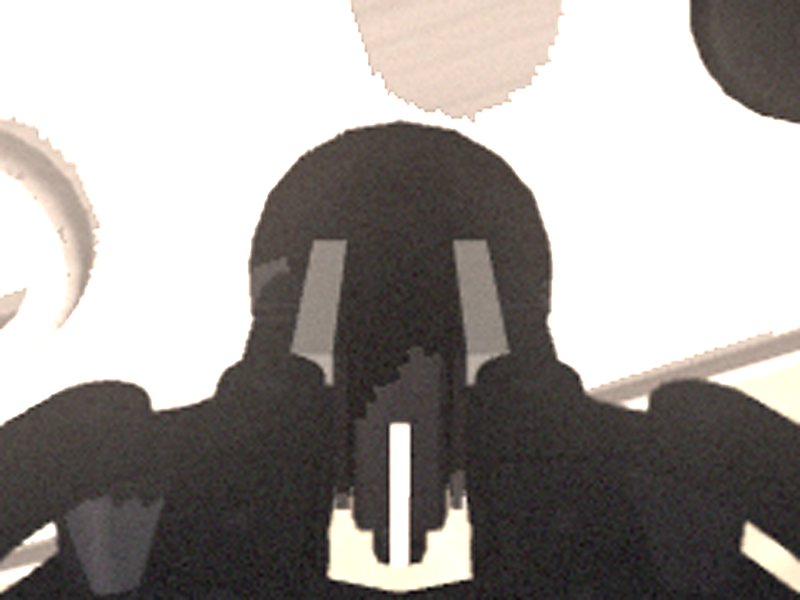

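View pics/s4.png

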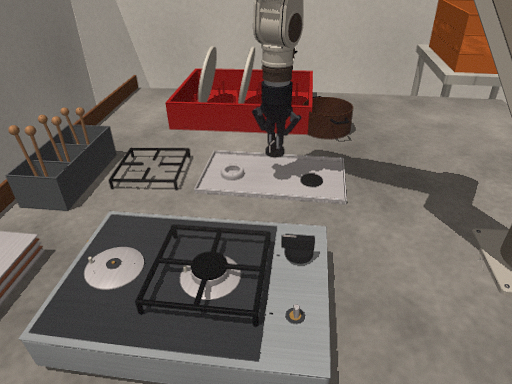

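```bash
cat > hand.py <<'E'
from h import *
import sys
f=np.load(sys.argv[1]+".npz");c,im,d=load("wrist",sys.argv[1])
R=Ro.from_quat(f["rot"]).as_matrix();T=f["pos"]
g=lambda u:(np.array(u,float)+.5)/(800/240)-.5+[135,160]
def totool(P): return (P-T)@R
h0=-0.0183
print("depth at line",totool(dep(c,[g((398,520))],d[tuple(np.round(g((398,520))).astype(int)[::-1])])))
P=totool(onz(c,g([(399,425),(398,566)]),T[2]+h0+.040));print("line start/tip tool mm",P*1e3,"-> axis y from tip",P[1,1]*1e3,"-/+32")
m=(im.sum(2)<200).astype(np.uint8)
# skirt top arc: for columns, first dark row
pts=[]
for x in range(212,299):
    col=im[170:260,x].sum(1).astype(float);
    w=np.where((col[:-1]>=200)&(col[1:]<200))[0]
    if len(w): i=w[0];pts.append((x,170+i+(col[i]-200)/(col[i]-col[i+1])))
pts=np.array(pts)
for hz in (.014,.007,0):
    Q=totool(onz(c,pts,T[2]+h0+hz))[:,1:]
    ok=np.ones(len(Q),bool)
    for _ in range(5):
        A=np.c_[2*Q[ok],np.ones(ok.sum())];r=np.linalg.lstsq(A,(Q[ok]**2).sum(1),rcond=None)[0];rad=np.sqrt(r[2]+r[0]**2+r[1]**2)
        e=abs(np.hypot(*(Q-r[:2]).T)-rad);ok=e<.0006
    # farthest extent along y with radius fixed
    print(hz,"circle centre tool y,z mm",r[:2]*1e3,rad*1e3,ok.sum())
E
python3 hand.py k4
```

```text
depth at line [[-0.02044881 -0.02419636 -0.00032802]]
line start/tip tool mm [[-21.65768124  -7.43405438  -0.18946636]
 [-21.51948032 -31.47844528  -0.3258969 ]] -> axis y from tip -31.47844528249498 -/+32
0.014 circle centre tool y,z mm [4.88071675 0.04180248] 23.282304755995813 87
0.007 circle centre tool y,z mm [1.63522865 0.05006433] 24.405602787485872 87
0 circle centre tool y,z mm [-1.61025944  0.05832618] 25.528900818975917 87
```

>>> step_arm --series '[{"x": 0,"y": 1,"z": 3,"twist": -4,"jaw": 0.5},{"x": 0,"y": 3,"z": 6,"twist": -9,"jaw": 0.5},{"x": 0,"y": 6,"z": 8.5,"twist": -14,"jaw": 0.5},{"x": -0.5,"y": 9.5,"z": 9.5,"twist": -19,"jaw": 0.5},{"x": -1,"y": 13,"z": 9.5,"twist": -25,"jaw": 0.5},{"x": -1.7,"y": 16.8,"z": 9.5,"twist": -31,"jaw": 0.5},{"x": -2.4,"y": 20.6,"z": 9.5,"twist": -37,"jaw": 0.5},{"x": -3.1,"y": 24.4,"z": 9.5,"twist": -43,"jaw": 0.5},{"x": -3.8,"y": 28.2,"z": 9.5,"twist": -49,"jaw": 0.5},{"x": -4.5,"y": 32,"z": 9.5,"twist": -55,"jaw": 0.5}]'

```text
clock: 7.1
eef_pos: [0.5183, 0.047, 0.1939]
tool_rot: [0.561, -0.434, -0.557, -0.432]
ft_force: [0.9, -0.1, -2.0]
grip_width: 0.0124
```

>>> step_arm --series '[{"x": -0.5,"y": 3,"z": 0,"twist": 0,"jaw": 0.5},{"x": -1.2,"y": 7,"z": 0,"twist": 0,"jaw": 0.5},{"x": -2,"y": 11,"z": 0,"twist": 0,"jaw": 0.5},{"x": -2.7,"y": 15,"z": 0,"twist": 0,"jaw": 0.5},{"x": -3,"y": 18,"z": 0,"twist": 0,"jaw": 0.5},{"x": -3,"y": 18,"z": 0,"twist": 0,"jaw": 0.5}]'

```text
clock: 7.6
eef_pos: [0.4862, 0.2321, 0.1916]
tool_rot: [0.561, -0.432, -0.56, -0.43]
ft_force: [0.5, -0.1, -2.3]
grip_width: 0.0126
```

```bash
cat > st.py <<'E'
from h import *
o=bot.get_obs();R=Ro.from_quat(o["tool_rot"]).as_matrix()
print(o["clock"],"pos",o["eef_pos"].round(5),"F",o["ft_force"].round(2),"T",o["ft_torque"].round(3),"grip",o["grip_width"],"jaw",np.degrees(np.arctan2(R[1,2],R[0,2])),"tilt",R[:2,0].round(4),"q",o["joint_pos"].round(3))
E
python3 st.py
```

```text
7.6 pos [0.48616 0.23206 0.19156] F [ 0.51 -0.11 -2.26] T [-0.05  -0.082 -0.053] grip 0.01260363963863931 jaw 104.89792956402874 tilt [-0.0003 -0.0045] q [ 0.448  0.338  0.034  1.269 -0.004  0.188]
```

>>> step_arm --series '[{"x": 0.2,"y": 1,"z": -1.5,"twist": -0.3,"jaw": 0.5},{"x": 0.4,"y": 2.2,"z": -3.5,"twist": -0.3,"jaw": 0.5},{"x": 0.4,"y": 2.2,"z": -5.2,"twist": -0.3,"jaw": 0.5},{"x": 0.4,"y": 2.2,"z": -5.2,"twist": -0.3,"jaw": 0.5},{"x": 0.4,"y": 2.2,"z": -5.2,"twist": -0.3,"jaw": 0.5}]'

```text
clock: 8.02
eef_pos: [0.4883, 0.2528, 0.1371]
tool_rot: [0.559, -0.436, -0.559, -0.429]
ft_force: [0.1, -0.3, -0.1]
grip_width: 0.0127
```

```bash
python3 st.py; python3 - <<'E'
from h import *
o,im,d=shot("wrist","p1")
cv2.imwrite("pics/p1z.png",cv2.convertScaleAbs(cv2.resize(im[160:340,135:375,::-1],(800,600),interpolation=cv2.INTER_CUBIC),alpha=2))
_,im,_=shot("side","ps1");cv2.imwrite("pics/ps1z.png",cv2.resize(im[230:335,230:370,::-1],(800,600),interpolation=cv2.INTER_CUBIC))
_,im,_=shot("scene","pc1");cv2.imwrite("pics/pc1z.png",cv2.resize(im[140:245,310:450,::-1],(800,600),interpolation=cv2.INTER_CUBIC))
E
```

```text
8.0167 pos [0.48828 0.25277 0.13709] F [ 0.07 -0.32 -0.08] T [-0.009 -0.022 -0.02 ] grip 0.012654371577003998 jaw 104.59568954325566 tilt [-0.0059 -0.0077] q [ 0.48   0.402 -0.019  1.158 -0.004  0.225]
```

View pics/p1z.png

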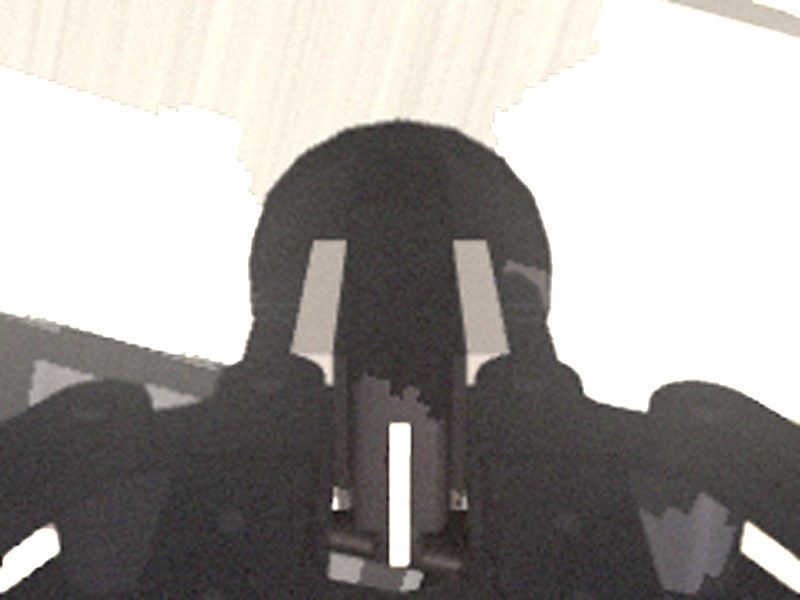

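View pics/ps1z.png

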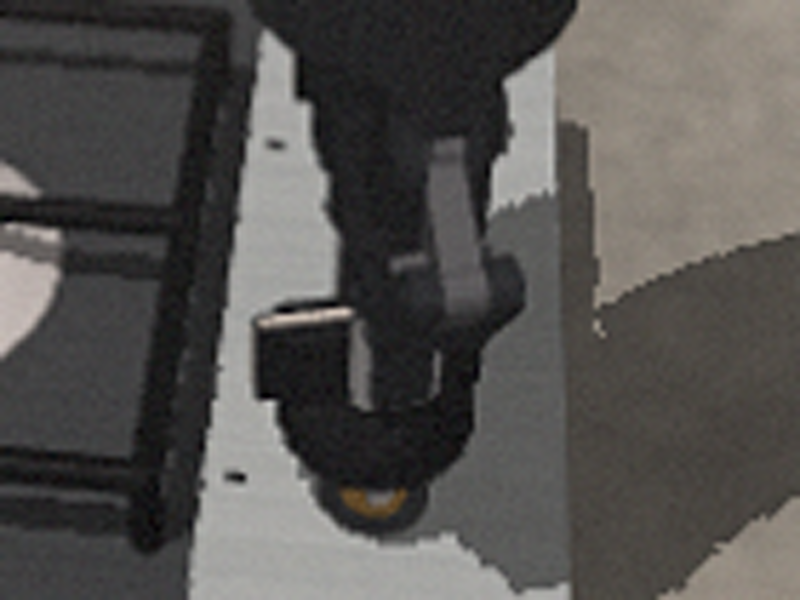

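View pics/pc1z.png

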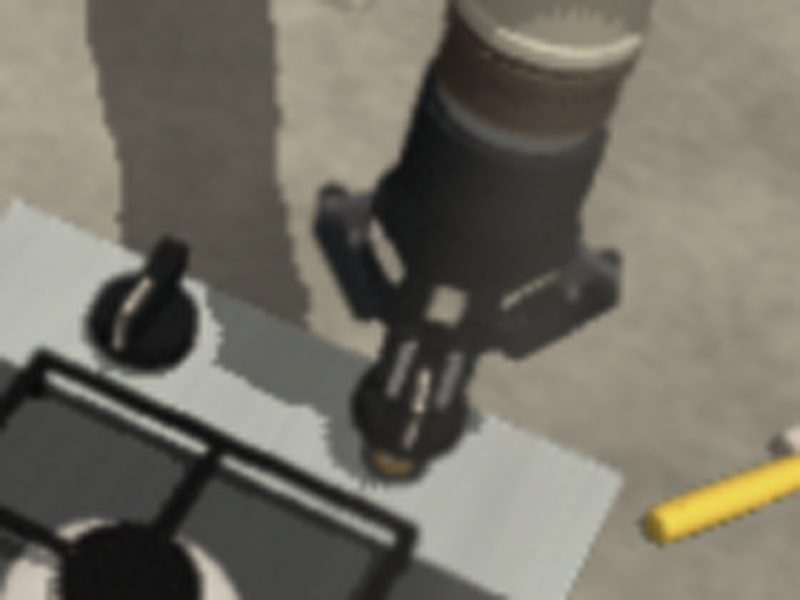

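>>> step_arm --series '[{"x": 0.17,"y": 0.12,"z": -0.2,"twist": 0,"jaw": 0.5},{"x": 0.17,"y": 0.12,"z": -0.3,"twist": 0,"jaw": 0.5},{"x": 0.17,"y": 0.12,"z": -0.3,"twist": 0,"jaw": 0.5},{"x": 0.17,"y": 0.12,"z": -0.3,"twist": 0,"jaw": 0.5}]'

```text
clock: 8.5
eef_pos: [0.4926, 0.2549, 0.1378]
tool_rot: [0.56, -0.434, -0.558, -0.432]
ft_force: [0.2, -0.3, -1.3]
grip_width: 0.0129
```

```bash
python3 st.py
```

```text
8.5 pos [0.49263 0.25486 0.13775] F [ 0.23 -0.34 -1.32] T [ 0.029  0.018 -0.008] grip 0.012857679469777812 jaw 104.53615116953571 tilt [ 0.0012 -0.0038] q [ 0.48   0.404 -0.014  1.153 -0.004  0.226]
```

```bash
cat > avg.py <<'E'
from h import *
import sys
n=int(sys.argv[1]);P=[];Q=[];J=[];F=[]
for i in range(n):
    bot.camera("side");o=bot.get_obs();P.append(o["eef_pos"]);Q.append(o["joint_pos"]);F.append(o["ft_force"])
    R=Ro.from_quat(o["tool_rot"]).as_matrix();J.append([np.degrees(np.arctan2(R[1,2],R[0,2])),*R[:2,0]])
P=np.array(P);print("mean",P.mean(0).round(5),"std",P.std(0).round(5),"last",P[-1].round(5),"jaw,tilt",np.mean(J,0).round(4),np.std(J,0).round(4),"last",np.round(J[-1],2),"F",np.mean(F,0).round(2),"clock",o["clock"])
E
python3 avg.py 16
```

```text
mean [0.49245 0.25494 0.1374 ] std [5.e-05 2.e-05 1.e-04] last [0.49245 0.25495 0.13733] jaw,tilt [ 1.045503e+02  7.000000e-04 -4.000000e-03] [0.0042 0.0001 0.0001] last [104.55   0.    -0.  ] F [ 0.04  0.29 -1.91] clock 9.3
```

>>> step_arm --series '[{"x": -0.25,"y": -0.09,"z": -0.3,"twist": 0,"jaw": 0.5},{"x": -0.25,"y": -0.09,"z": -0.3,"twist": 0,"jaw": 0.5},{"x": -0.25,"y": -0.09,"z": -0.3,"twist": 0,"jaw": 0.5},{"x": -0.25,"y": -0.09,"z": -0.3,"twist": 0,"jaw": 0.5},{"x": -0.25,"y": -0.09,"z": -0.3,"twist": 0,"jaw": 0.5}]'

```text
clock: 9.72
eef_pos: [0.49, 0.254, 0.1344]
tool_rot: [0.56, -0.434, -0.558, -0.432]
ft_force: [-0.4, -0.9, -2.3]
grip_width: 0.0127
```

```bash
python3 avg.py 4
```

```text
mean [0.49003 0.25407 0.1344 ] std [1.e-05 1.e-05 1.e-05] last [0.49004 0.25406 0.13441] jaw,tilt [ 1.045501e+02  8.000000e-04 -4.000000e-03] [0.0013 0.     0.    ] last [104.55   0.    -0.  ] F [-0.17  0.49 -1.9 ] clock 9.9167
```

>>> step_arm --series '[{"x": 0,"y": 0,"z": -0.15,"twist": 0,"jaw": 0.5},{"x": 0,"y": 0,"z": -0.3,"twist": 0,"jaw": 0.5},{"x": 0,"y": 0,"z": -0.45,"twist": 0,"jaw": 0.5},{"x": 0,"y": 0,"z": -0.6,"twist": 0,"jaw": 0.5},{"x": 0,"y": 0,"z": -0.7,"twist": 0,"jaw": 0.5},{"x": 0,"y": 0,"z": -0.7,"twist": 0,"jaw": 0.5}]'

```text
clock: 10.42
eef_pos: [0.4896, 0.254, 0.1273]
tool_rot: [0.56, -0.434, -0.558, -0.431]
ft_force: [-1.6, -1.0, -1.1]
grip_width: 0.0127
```

```bash
python3 avg.py 2
```

```text
mean [0.48963 0.254   0.1273 ] std [0.e+00 1.e-05 0.e+00] last [0.48963 0.254   0.1273 ] jaw,tilt [ 1.045542e+02  0.000000e+00 -4.200000e-03] [0.0021 0.     0.    ] last [104.56   0.    -0.  ] F [-1.35 -0.1  -0.86] clock 10.5167
```

>>> step_arm --series '[{"x": -0.03,"y": 0,"z": -0.1,"twist": 0,"jaw": 0.5},{"x": -0.03,"y": 0,"z": -0.25,"twist": 0,"jaw": 0.5},{"x": -0.03,"y": 0,"z": -0.4,"twist": 0,"jaw": 0.5},{"x": -0.03,"y": 0,"z": -0.5,"twist": 0,"jaw": 0.5},{"x": -0.03,"y": 0,"z": -0.5,"twist": 0,"jaw": 0.5},{"x": -0.03,"y": 0,"z": -0.5,"twist": 0,"jaw": 0.5}]'

```text
clock: 11.02
eef_pos: [0.4891, 0.2539, 0.1218]
tool_rot: [0.56, -0.434, -0.559, -0.431]
ft_force: [-1.1, 0.0, -2.4]
grip_width: 0.0125
```

```bash
python3 avg.py 2
```

```text
mean [0.48905 0.25389 0.12188] std [1.e-05 1.e-05 1.e-05] last [0.48906 0.25389 0.12188] jaw,tilt [ 1.04558e+02 -8.00000e-04 -4.50000e-03] [0.0013 0.     0.    ] last [104.56  -0.    -0.  ] F [-1.01 -0.26 -2.85] clock 11.1167
```

>>> step_arm --series '[{"x": -0.04,"y": 0,"z": -0.15,"twist": 0,"jaw": 0.5},{"x": -0.04,"y": 0,"z": -0.3,"twist": 0,"jaw": 0.5},{"x": -0.04,"y": 0,"z": -0.4,"twist": 0,"jaw": 0.5},{"x": -0.04,"y": 0,"z": -0.5,"twist": 0,"jaw": 0.5},{"x": -0.04,"y": 0,"z": -0.5,"twist": 0,"jaw": 0.5},{"x": -0.04,"y": 0,"z": -0.5,"twist": 0,"jaw": 0.5}]'

```text
clock: 11.62
eef_pos: [0.4889, 0.2539, 0.1169]
tool_rot: [0.56, -0.434, -0.558, -0.431]
ft_force: [-0.1, -0.2, -2.5]
grip_width: 0.0126
```

```bash
python3 avg.py 2
```

```text
mean [0.4889  0.25396 0.11699] std [1.e-05 1.e-05 1.e-05] last [0.48889 0.25397 0.11701] jaw,tilt [ 1.045532e+02 -3.000000e-04 -4.400000e-03] [0.0024 0.     0.    ] last [104.56  -0.    -0.  ] F [-0.52  0.18 -1.43] clock 11.7167
```

>>> step_arm --series '[{"x": 0,"y": 0,"z": -0.1,"twist": 0,"jaw": 0.5},{"x": 0,"y": 0,"z": -0.2,"twist": 0,"jaw": 0.5},{"x": 0,"y": 0,"z": -0.3,"twist": 0,"jaw": 0.5},{"x": 0,"y": 0,"z": -0.3,"twist": 0,"jaw": 0.5},{"x": 0,"y": 0,"z": -0.3,"twist": 0,"jaw": 0.5}]'

```text
clock: 12.13
eef_pos: [0.489, 0.254, 0.1145]
tool_rot: [0.56, -0.434, -0.558, -0.432]
ft_force: [-1.8, -1.1, 3.7]
grip_width: 0.0126
```

```bash
python3 avg.py 3
```

```text
mean [0.48899 0.25401 0.11443] std [1.e-05 1.e-05 7.e-05] last [0.48899 0.25401 0.11436] jaw,tilt [ 1.045541e+02  2.000000e-04 -4.100000e-03] [0.0011 0.0001 0.    ] last [104.55   0.    -0.  ] F [-1.88 -0.78  3.94] clock 12.2833
```

>>> step_arm --series '[{"x": 0,"y": 0,"z": -0.1,"twist": 0,"jaw": 0.5},{"x": 0,"y": 0,"z": -0.2,"twist": 0,"jaw": 0.5},{"x": 0,"y": 0,"z": -0.3,"twist": 0,"jaw": 0.5},{"x": 0,"y": 0,"z": -0.4,"twist": 0,"jaw": 0.5},{"x": 0,"y": 0,"z": -0.4,"twist": 0,"jaw": 0.5},{"x": 0,"y": 0,"z": -0.4,"twist": 0,"jaw": 0.5}]'

```text
clock: 12.78
eef_pos: [0.489, 0.254, 0.111]
tool_rot: [0.56, -0.434, -0.558, -0.432]
ft_force: [-4.3, -1.1, 8.8]
grip_width: 0.0127
```

```bash
python3 avg.py 3
```

```text
mean [0.48902 0.25404 0.11096] std [2.e-05 1.e-05 1.e-05] last [0.489   0.25403 0.11094] jaw,tilt [ 1.045549e+02  6.000000e-04 -3.900000e-03] [0.0006 0.     0.    ] last [104.55   0.    -0.  ] F [-3.25 -1.64  7.71] clock 12.9333
```

>>> step_arm --series '[{"x": 0,"y": 0,"z": -0.1,"twist": 0,"jaw": 0.5},{"x": 0,"y": 0,"z": -0.2,"twist": 0,"jaw": 0.5},{"x": 0,"y": 0,"z": -0.3,"twist": 0,"jaw": 0.5},{"x": 0,"y": 0,"z": -0.3,"twist": 0,"jaw": 0.5},{"x": 0,"y": 0,"z": -0.3,"twist": 0,"jaw": 0.5}]'

```text
clock: 13.35
eef_pos: [0.4891, 0.2541, 0.1107]
tool_rot: [0.561, -0.433, -0.558, -0.432]
ft_force: [-6.6, -3.4, 19.7]
grip_width: 0.0129
```

```bash
python3 avg.py 3
```

```text
mean [0.4891  0.25408 0.1107 ] std [1.e-05 0.e+00 1.e-05] last [0.4891  0.25408 0.1107 ] jaw,tilt [ 1.045531e+02  2.300000e-03 -3.000000e-03] [0.0011 0.     0.    ] last [104.55   0.    -0.  ] F [-7.   -3.68 19.41] clock 13.5
```

```bash
python3 - <<'E'
from h import *
o,im,d=shot("wrist","f1")
a=cv2.convertScaleAbs(cv2.resize(im[160:340,135:375,::-1],(400,300),interpolation=cv2.INTER_CUBIC),alpha=2)
_,im,_=load("wrist","p1")
b=cv2.convertScaleAbs(cv2.resize(im[160:340,135:375,::-1],(400,300),interpolation=cv2.INTER_CUBIC),alpha=2)
_,im,_=shot("side","fs1");c=cv2.resize(im[230:335,230:370,::-1],(400,300),interpolation=cv2.INTER_CUBIC)
_,im,_=shot("scene","fc1");e=cv2.resize(im[140:245,310:450,::-1],(400,300),interpolation=cv2.INTER_CUBIC)
cv2.imwrite("pics/f1.png",np.vstack([np.hstack([a,b]),np.hstack([c,e])]))
E
python3 st.py
```

```text
13.65 pos [0.4891  0.25408 0.11071] F [-7.38 -2.78 18.11] T [-0.782  1.629  0.028] grip 0.012664114116798183 jaw 104.55507473553916 tilt [ 0.0024 -0.003 ] q [ 0.481  0.42  -0.066  1.085 -0.004  0.227]
```

View pics/f1.png

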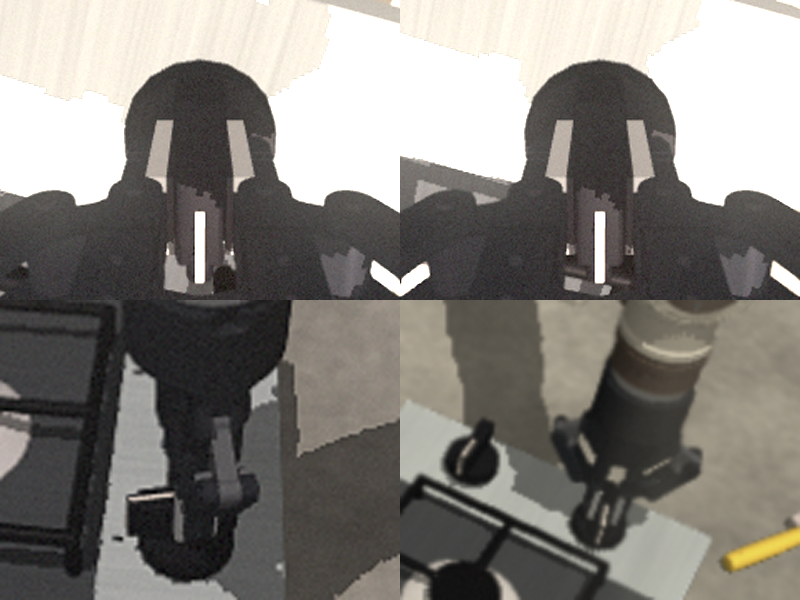

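The grip view is unchanged from before insertion, with the pointer line at the same pixels, so nothing has slipped. The skirt sits about 3 mm above the hob, which is the fully pressed height, and the push is steady. Handing in.

```bash
python3 -c "
from h import *
bot.job_done();o=bot.get_obs();print(o['clock'],o['eef_pos'],o['ft_force'],o['grip_width'])"
```

```text
the job is handed in; nothing more can be done
the job is handed in; nothing more can be done
```

The washed knob is on the bare spindle, fully home and pressed right down. I handed the job in with the arm still holding it, after about 13.7 s of the 40 s.

**What I did:** I found the spindle with two wrist views, at about (0.490, 0.254) with its flat facing about 14.6°. I gripped the knob by its bar, turned it about -55° to match the flat, and lowered it on in small steps. I then pressed until the spindle met its stop.

**Last checks that agreed:**
- **At the stop:** the last commanded 3 mm moved the knob only about 0.3 mm, while the upward force rose from about 8 to 18–19 N.
- **Height:** the underside worked out about 3 mm above the hob top, as expected with the spindle fully in (8 mm less 5 mm).
- **Grip:** the wrist view before and after showed no slip. The opening read 12.7 mm steadily, a little under the bar's 14 mm.
- **Other washed parts:** I never touched the cap or ring; I took no closing picture of the tray.

**Checks that disagreed or failed:**
- The first move was refused because its rows left out fields.
- The two-view height of the pointer tip came out about 6 mm low (0.038 against 0.044 m). The depth reading (0.042 m) and the grasp supported the higher value.
- Some early pose readings were taken before the arm had settled, so I re-measured and corrected the position above the spindle.
- A sideways force of about 7–8 N remains while the knob is held down.

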